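# Free the wingtip casting from its mould and set it against the datum rails

### The arm

A 6-joint arm with a two-finger parallel gripper is mounted at the origin on the work surface. World frame = base frame: x ahead of the robot, y to its left, z up, the work surface at z = 0. Lengths are in m, angles in rad, forces in N, time in s.
With the tool pointing down it reaches from about 0.25 to 0.8 m from the base axis. Payload 3.9 kg.
Tool frame: the origin (TCP) lies midway between the tips of the shut fingers; the grasp point (between the pads) lies behind it (ctrl.tcp_to_grasp is the z of the grasp point in the tool frame, in m); z points along the fingers, y is the direction in which the jaws open and shut (so a half turn about z gives the same grasp; the last joint's range is limited). The gripper opens to 85 mm and grips with 20 to 120 N. Pads are 22 mm wide; open, the fingers measure 114 mm over their backs; the gripper's body (76 mm by 85 mm) begins 54 mm behind the grasp point. The pads swing forward as they close: fully open they stand 13 mm farther back than shut.
Start: joints at [-1.167, 0.26, -0.138, 1.173, 0, 1.571], TCP at [0.206, -0.483, 0.231] pointing down, gripper open.
Joint ranges: [-2.78, 2.78], [-0.83, 1.72], [-1.28, 1.37], [-1.9, 2.12], [-1.57, 1.48], [-3.14, 3.14]. Speed limits (rad/s): [2.57, 2.57, 3.14, 3.14, 3.14, 3.14].

### API

Orientations are given as a 3x3 rotation matrix whose columns are the frame's x, y, z axes.
In Python, from rig import ctrl gives the robot as it stands.
- The arm moves only by the tool apply_moves, never from a script. Its argument "series" is a list of rows, each an object with "dp": the shift along the tool's x, y, z in mm, a list of three; "spin": the turn about the tool's z in rad. In form: [{"dp": [x, y, z], "spin": spin}, ...]. A call has 1 to 20 rows; each row shifts and turns the pose as measured when the row begins, along the tool's axes as they then stand; what a row does not reach is not made up. A row lasts 1/12 s, in which the tool goes at most 41.7 mm and 7.16 degrees, less where a joint would pass 70% of its speed; a pose out of reach is approached as far as the arm can. A call is refused whole if a number of a shift passes 41.7 or a number of a turn 0.125, either way. A call with a gripper value outside its range is refused whole. "grip" is the finger opening in mm, from 0 to 85.4, set as the call begins (left out, the last holds). The fingers move at their own pace and stop on an object; "grip_force" is the grip in N (left out, the last holds). Time passes only in rows, so rows that do not move let the fingers close. It gives the time, the measured TCP pose, the force and the opening at its end, in the units of the state.
- ctrl.sense(): the state, without advancing time (a new reading comes with each control period).
- ctrl.capture(name): name is "side" or "top"; returns a dict with "img" (400x640x3 uint8, red, green, blue), "z_map" (400x640 float32, m along the optical axis (not along the pixel's ray), 0 where there is no reading), "fx", "fy", "cx", "cy" (pixels), "cam_to_world" (4x4, takes a point from camera to world coordinates). Camera axes: x right, y down, z forward; pixel columns grow to the right and rows downward; lengths in m; the calibration is good to about 2 mm. A picture is of the moment at which its call begins.
- ctrl.sign_off(): hands the job in, once; it reports no verdict.
The state is a dict: "clock": time; "joint_pos": joint angles; "qvel": joint speeds; "joint_efforts": joint torques, N m; "position": TCP position; "tcp_rot": TCP orientation; "ft_force": force on the tool from outside, world axes, zero at the start; "torque": the same for the moment, N m; "width": finger opening in m.
Only numpy, scipy, OpenCV 4.12 (cv2) and the standard library are available. Lean on these libraries where they do the work, as an engineer would, in place of code of your own. Each camera call takes 0.05 s, during which the arm holds its last target. There are 200 camera calls.

### The job

The white wingtip casting lies in the open sloping mould with its rounded tip caught under the fixed yellow lip. Draw it out from under the lip without forcing it, lift it out of the cavity, and lay it gently, tang up, on the fixture plate so that its straight trailing edge is flush against the back blue rail and its flat root face is flush against the side blue rail. Let go of it, and leave the loose things, the bushing on the plate and the crank undisturbed.

Things in the scene. Friction and masses are not known exactly. Their poses are not given: they have to be found in the camera images.
- casting: White resin wingtip, 100 to 180 g: slab 56 (x) by 100 (y) by 20 (z) mm, flat underside; origin at the underside's centre, z up through the slab. Straight trailing edge at x = +28 (y = -50 to 22), rounded leading edge at x = -28, flat root face at y = -50, round tip (28 mm radius) reaching y = +50. A tang stands on its upper face. Starts in the mould, its z axis leaning 25 degrees.
- tang (a point): Grip point in the casting's flat-sided mounting tang, 14 (x) by 50 (y) by 30 (z) mm, which stands on the slab from z = 20 to 50, centred at x = 0, y = -5: grip it across its 14 mm, along x. This point: x = 0, y = -5, z = 42 mm in the casting's frame (22 mm above the slab, 8 mm below the tang's top). Axes as the casting's.
- casting_root (a point): Middle of the casting's flat root face (x = 0, y = -50, z = 10 mm in its frame); axes as the casting's.
- mould: Fixed green mould on a dark stand, 130 by 158 mm; origin on the counter under the cavity, z up. The block slopes 25 degrees: up-slope is +x, its face looks up and to -x. The casting lies in its straight-walled cavity, 18 mm deep, its x up-slope, its y along the mould's y, z square to the slope. The cavity is 62 mm wide up the slope, from y = -66 to +52 mm along y.
- mould_seat (a point): Centre of the cavity floor (y = 0), 55 mm above the counter; axes as mould (level, not sloped). The casting's origin starts within 4 mm of it. The casting has about 16 mm of free play towards -y before its root meets the cavity's end wall.
- lip (a point): Middle of the fixed yellow lip's inner edge, at y = +40 mm of the mould. The lip, 6 mm thick, crosses the cavity's +y end 22 mm above the floor, so that about 10 mm of the casting's tip is caught under it. With the root against the end wall at -y the tip is some 6 mm clear; pulled out sooner, it jams. Axes as mould.
- fixture: Fixed height-adjustable fixture: a level grey square plate, 160 mm a side, on a column; its upper face is 100 mm above this origin and 100 to 130 mm above the counter. Two blue rails 12 mm high stand on it: the back rail along y, inner face at x = +60 mm; the side rail along x, inner face at y = -60 mm. Below the plate a crank sticks out at +x, to 143 mm from the centre.
- nest (a point): Point on the plate's upper face where the casting's origin lies when it is flush against both rails: x = 32, y = -10, z = 100 mm in the fixture's frame; axes as the fixture's, which the casting's axes then match.
- crank_grip (a point): Middle of the crank's black handle (16 mm thick, 40 mm long). Leave it alone.
- bushing: Bronze bushing, 22 mm across, 18 mm high, standing on the fixture plate about x = -58, y = +55 mm; origin at its underside. Leave it alone.
- nipple0: Stainless barbed nipple, 16 mm across, 30 mm high, upright on the counter; origin at its underside. Leave it alone.
- nipple1: Another such nipple.
- nipple2: A third such nipple.
- depth_gauge: Blue steel depth gauge lying on the counter, 120 by 80 mm, 22 mm high. Leave it alone.
- mallet: Hammer lying on the counter. Leave it alone.
Things that resemble listed ones, but are neither listed nor needed, are in the scene too. There is more than one size of the casting; the one meant has the size given above. Leave any purple look-alike of the mould alone.

How it is judged:
On the way, in this order (a step that is already met when the one before it is completed fails the run):
1. the casting is drawn at least 10 mm from its seat towards -y, clear of the lip, while still down in the cavity (y of casting in the frame of mould_seat below -0.01 m and distance between casting and mould_seat below 0.02 m), for 0.05 s.
2. the casting is held in the fingers, clear of the mould (contact force between the fingers and casting above 0.5 N and contact force between casting and mould below 0.01 N and distance between casting and mould_seat above 0.06 m), for 0.2 s.
At the end, for the whole second after the job is handed in: The casting lies tang up and flat (within 2 degrees) on the fixture plate, its trailing edge and its root face each within 2 mm of their rail, axes within 2 degrees of the fixture's, at rest and released (x of casting in the frame of nest between -0.002 and 0.002 m and y of casting in the frame of nest between -0.002 and 0.002 m and z of casting in the frame of nest between -0.002 and 0.002 m and y of casting_root in the frame of nest below -0.04 m and angle between the x axis of casting and the x axis of nest, either way round below 0.035 rad and angle between casting's own z axis and vertical below 0.035 rad and linear speed of casting below 0.01 m/s and contact force between the fingers and casting below 0.05 N); the robot touches nothing.
It fails at once if the casting is forced against the mould (over 60 N) (contact force between casting and mould above 60 N).
It fails at once if the casting is pressed hard on the fixture plate or its rails (over 60 N) (contact force between casting and fixture above 60 N).
It fails at once if the casting is dropped (moving freely faster than 0.35 m/s) (contact force between the fingers and casting below 0.05 N and linear speed of casting above 0.35 m/s).
It fails at once if a bystander is moved by more than 15 mm or the crank by more than 20 mm (distance of any of nipple0, nipple1, nipple2, depth_gauge, mallet, bushing from where it was at the start of the episode above 0.015 m or distance of crank_grip from where it was at the start of the episode above 0.02 m).
It fails at once if a nipple or the bushing is tipped over (angle between any of nipple0, nipple1, nipple2, bushing's own z axis and vertical above 0.5 rad).
It also fails if it takes over 51 s, if anything falls off the work surface, if the arm or the gripper's body presses on something with over 40 N, if the wrist force passes 120 N, or if a joint passes its speed limit or range.

## Working session

There is one attempt and no reset: what is moved stays moved. The work goes in short steps, Python scripts to look and compute and a tool call to move; the robot and the scene stay as the last step left them, time stands still between calls to the robot, and variables do not carry over. Pictures are saved under pics/ and viewed, about 8 in all and at most 12, crops included, and the job is handed in when it is done.

Besides the shell and the picture viewer there is one more tool, called as name(argument=value, ...) on one line, values as JSON. apply_moves: Moves the arm, as the interface text tells. Its arguments: {"type":"object","properties":{"series":{"type":"array","items":{"type":"object","properties":{"dp":{"type":"array","items":{"type":"number"}},"spin":{"type":"number"}}}},"grip":{"type":"number"},"grip_force":{"type":"number"}},"required":["series"]}

```bash
mkdir -p pics; ls; cat > h.py <<'E'
import numpy as np, cv2, pickle
from rig import ctrl
def snap(n,tag):
    c=ctrl.capture(n); pickle.dump(c,open(f'/tmp/{tag}.pkl','wb')); cv2.imwrite(f'pics/{tag}.png',c['img'][:,:,::-1]); return c
def cloud(c):
    z=c['z_map']; v,u=np.mgrid[:z.shape[0],:z.shape[1]]
    p=np.stack([(u-c['cx'])/c['fx']*z,(v-c['cy'])/c['fy']*z,z,np.ones_like(z)],-1)@np.array(c['cam_to_world']).T
    p=p[...,:3]; p[z==0]=np.nan; return p
E
python3 - <<'E'
from h import *
for n in('top','side'):
    c=snap(n,n+'0'); print(n,c['fx'],np.round(c['cam_to_world'],3).tolist())
s=ctrl.sense(); print(s['clock'],s['position'],np.round(s['tcp_rot'],3).tolist(),s['width'],ctrl.tcp_to_grasp)
E
```

```text
pics
top 417.772138760358 [[0.022, -0.993, 0.117, 0.335], [-1.0, -0.025, -0.02, 0.013], [0.022, -0.117, -0.993, 1.429], [0.0, 0.0, 0.0, 1.0]]
side 413.6578140054442 [[-0.862, -0.278, 0.423, -0.032], [-0.506, 0.441, -0.741, 0.876], [0.019, -0.853, -0.521, 0.736], [0.0, 0.0, 0.0, 1.0]]
0.1 [ 0.20602262 -0.48218635  0.23053764] [[0.92, 0.393, -0.001], [0.393, -0.92, 0.002], [-0.0, -0.002, -1.0]] 0.08542624468599752 -0.0187
```

View pics/top0.png

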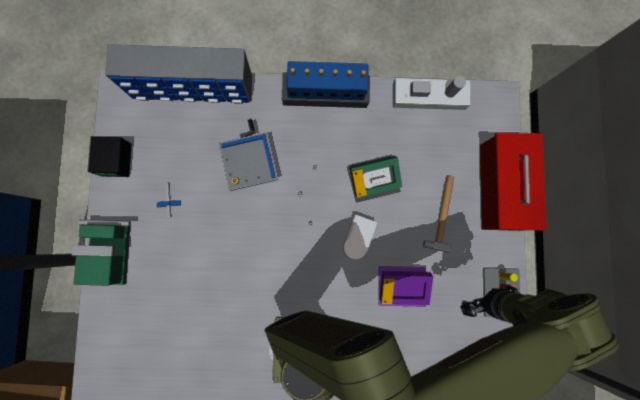

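View pics/side0.png

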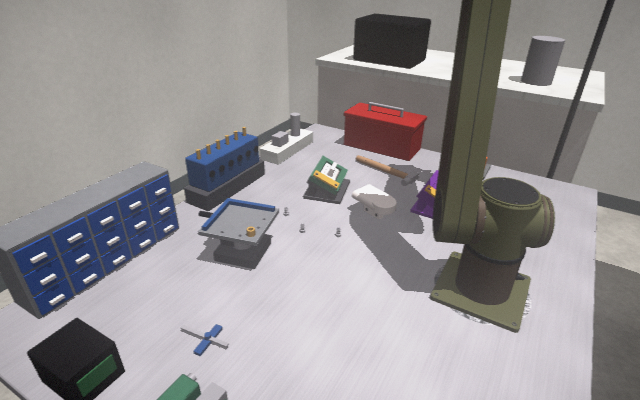

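The top view shows the following:
- The green mould at (375,177), with a white casting and its tang inside it.
- A bigger white look-alike loose on the counter at (360,235).
- A purple mould look-alike at (405,287).
- The fixture at (250,163), with its bushing at (235,181) and crank at (252,126).
- Nipples at (315,167), (300,193) and (310,222).

The casting meant is the one in the green mould, because it lies under a yellow lip. I'll confirm that with an enlarged crop.

```bash
python3 - <<'E'
from h import *
t=pickle.load(open('/tmp/top0.pkl','rb')); s=pickle.load(open('/tmp/side0.pkl','rb'))
def cr(c,x,y,w,h): return cv2.resize(c['img'][y:y+h,x:x+w,::-1],(400,300),interpolation=cv2.INTER_CUBIC)
cv2.imwrite('pics/crops.png',np.vstack([np.hstack([cr(t,340,150,72,54),cr(s,298,150,64,48)]),np.hstack([cr(t,208,112,88,84),cr(s,190,190,100,75)])]))
for nm,c,boxes in(('top',t,{'mould':(340,150,72,54),'fix':(212,115,78,80)}),('side',s,{'mould':(298,150,60,52),'fix':(195,192,90,75)})):
    P=cloud(c); H=cv2.cvtColor(c['img'],cv2.COLOR_RGB2HSV).astype(int)
    for b,(x,y,w,h) in boxes.items():
        p=P[y:y+h,x:x+w].reshape(-1,3); q=H[y:y+h,x:x+w].reshape(-1,3)
        h_,s_,v_=q.T
        col={'yellow':(h_>15)&(h_<32)&(s_>140),'green':(h_>50)&(h_<90)&(s_>80),'blue':(h_>95)&(h_<125)&(s_>120),'white':(s_<40)&(v_>185),'grey':(s_<40)&(v_<=185)}
        for k,m in col.items():
            m=m&(p[:,2]>0.03)
            if m.sum()>5:
                r=p[m]; print(nm,b,k,m.sum(),'med',np.round(np.nanmedian(r,0),4),'z5-95',np.round(np.nanpercentile(r[:,2],[5,50,95]),4))
                if k in('grey','yellow','green','blue'):
                    rr=cv2.minAreaRect((r[:,:2]*1000).astype(np.float32)); print('   rect',np.round(rr[0],1),np.round(rr[1],1),round(rr[2],1))
E
```

```text
top mould yellow 277 med [ 0.5503 -0.163   0.0798] z5-95 [0.0625 0.0798 0.0985]
   rect [ 551.2 -166.2] [83.4 38.1] 14.7
top mould green 639 med [ 0.5961 -0.2484  0.0796] z5-95 [0.0501 0.0796 0.0938]
   rect [ 574.  -222.9] [100.9 158.1] 15.0
top mould white 210 med [ 0.5746 -0.22    0.079 ] z5-95 [0.0655 0.079  0.1018]
top mould grey 346 med [ 0.5743 -0.2256  0.0711] z5-95 [0.0452 0.0711 0.101 ]
   rect [ 579.2 -221.5] [104.5 160.2] 15.9
top fix yellow 21 med [0.5404 0.2332 0.1256] z5-95 [0.1152 0.1256 0.129 ]
   rect [540.  233.6] [17.4 16.1] 86.2
top fix blue 321 med [0.6613 0.1573 0.1207] z5-95 [0.1144 0.1207 0.1253]
   rect [647.8 172.1] [195.2 104. ] 59.5
top fix grey 2087 med [0.6022 0.2011 0.1083] z5-95 [0.0916 0.1083 0.1129]
   rect [638.8 205.9] [223.7 160.3] 14.9
side mould yellow 111 med [ 0.5471 -0.1658  0.0805] z5-95 [0.0629 0.0805 0.0963]
   rect [ 548. -165.] [78.7 36.5] 9.8
side mould white 184 med [ 0.5596 -0.2213  0.0782] z5-95 [0.0632 0.0782 0.1022]
side mould grey 421 med [ 0.5604 -0.1502  0.0602] z5-95 [0.0353 0.0602 0.0928]
   rect [ 553.7 -186.9] [148.  235.9] 39.7
side fix blue 191 med [0.6594 0.1672 0.1204] z5-95 [0.1186 0.1204 0.1223]
   rect [648.4 173.7] [193.  104.5] 60.9
side fix grey 2391 med [0.6029 0.2067 0.1078] z5-95 [0.033  0.1078 0.1103]
   rect [692.  171.9] [217.8 397.3] 73.4
```

View pics/crops.png

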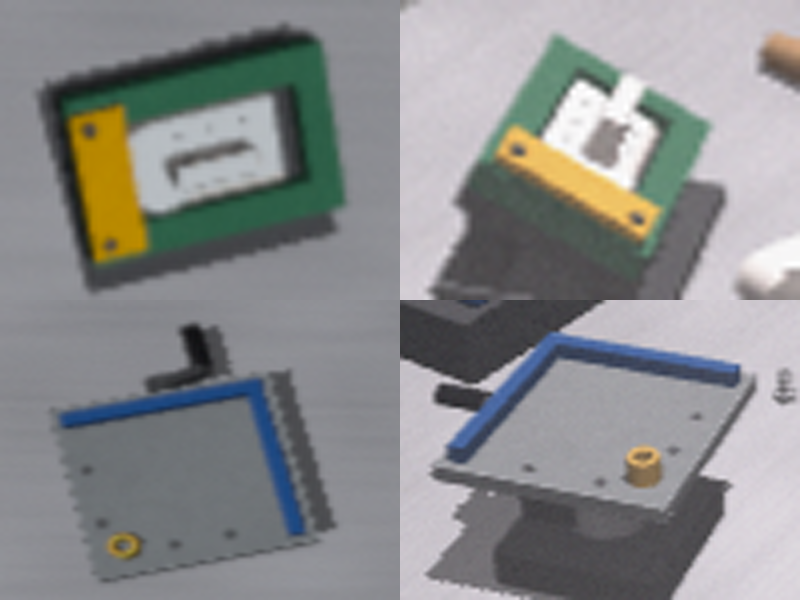

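The crops confirm it. The casting in the green mould has its tang, and its tip is under the yellow lip. The white part on the counter is bigger and has no mould. I'll fit the fixture and mould poses precisely next.

The tool always stays vertical, so I'll grip the tang across its 50 mm length, where the pads sit flat despite the 25° lean.

```bash
cat >> h.py <<'E'
from scipy.optimize import minimize
def proj(c,p):
    q=(np.c_[p,np.ones(len(p))]@np.linalg.inv(np.array(c['cam_to_world'])).T)[:,:3]
    return np.c_[c['fx']*q[:,0]/q[:,2]+c['cx'],c['fy']*q[:,1]/q[:,2]+c['cy']]
def render(c,box,polys,S=8):
    x,y,w,h=box; m=np.zeros((h*S,w*S),np.uint8)
    for p in polys:
        hull=cv2.convexHull((((proj(c,p)-[x,y]+.5)*S*16)).astype(np.float32)).astype(np.int32)
        cv2.fillConvexPoly(m,hull,1,shift=4)
    return cv2.resize(m.astype(np.float32),(w,h),interpolation=cv2.INTER_AREA)
def resid(c,box,ch,polys):
    x,y,w,h=box; I=ch(c['img'][y:y+h,x:x+w].astype(float)); M=render(c,box,polys)
    A=np.c_[M.ravel(),np.ones(M.size)]; k,r,_,_=np.linalg.lstsq(A,I.ravel(),rcond=None)
    return float(r[0])/((I-I.mean())**2).sum()
def Rz(a): return np.array([[np.cos(a),-np.sin(a),0],[np.sin(a),np.cos(a),0],[0,0,1]])
def Ry(a): return np.array([[np.cos(a),0,np.sin(a)],[0,1,0],[-np.sin(a),0,np.cos(a)]])
def box3(x0,x1,y0,y1,z0,z1): return np.array([[x,y,z] for x in(x0,x1) for y in(y0,y1) for z in(z0,z1)])/1000.
E
python3 - <<'E'
from h import *
t=pickle.load(open('/tmp/top0.pkl','rb')); s=pickle.load(open('/tmp/side0.pkl','rb'))
blue=lambda I:np.clip(I[...,2]-I[...,0],0,60); yel=lambda I:np.clip(I[...,0]-I[...,2],0,80)
def fit(cs,ch,geo,x0,st):
    f=lambda v:sum(resid(c,b,ch,geo(v)) for c,b in cs)
    r=minimize(f,x0,method='Nelder-Mead',options=dict(initial_simplex=np.vstack([x0]+[np.array(x0)+np.eye(len(x0))[i]*st[i] for i in range(len(x0))]),xatol=1e-5,fatol=1e-6,maxiter=900)); return r
# fixture v: x,y (plate centre), yaw, rail outer(mm), rail top z fixed
def gf(zt):
    def g(v):
        R=Rz(v[2]); o=np.array([v[0],v[1],zt]); k=v[3]; e=v[4]
        return [b@R.T+o for b in(box3(60,k,-k,e,-12,0),box3(-e,k,-k,-60,-12,0))]
    return g
tb=(208,122,85,76); sb=(190,190,100,75)
for zt in(0.118,0.1205,0.123):
  for nm,cs in(('both',[(t,tb),(s,sb)]),('top',[(t,tb)]),('side',[(s,sb)])):
    r=fit(cs,blue,gf(zt),[0.60,0.205,0.26,72,78],[.01,.01,.05,3,3]); print(zt,nm,np.round(r.x,4),round(r.fun,4))
# casting plate height
for n,c in(('top',t),('side',s)):
    P=cloud(c).reshape(-1,3); m=(np.hypot(P[:,0]-.60,P[:,1]-.205)<.04)&(P[:,2]>.05); print(n,'plate z',np.nanmedian(P[m,2]),m.sum())
# mould: v= seat x,y,yaw ; lip box in sloped frame about seat floor centre z=.055
th=np.radians(25)
def gm(v):
    R=Rz(v[2])@Ry(-th); o=np.array([v[0],v[1],.055]); return [box3(-v[4],v[5],40,v[3],22,28)@R.T+o]
tb=(335,150,80,58); sb=(298,150,64,55)
for nm,cs in(('both',[(t,tb),(s,sb)]),('top',[(t,tb)]),('side',[(s,sb)])):
    r=fit(cs,yel,gm,[.575,-.215,.26,66,40,40],[.01,.01,.05,4,4,4]); print('lip',nm,np.round(r.x,4),round(r.fun,4))
    M=r.x if nm=='both' else M
# white points in mould frame
R=Rz(M[2])@Ry(-th); o=np.array([M[0],M[1],.055])
for n,c,(x,y,w,h) in(('top',t,tb),('side',s,sb)):
    P=cloud(c)[y:y+h,x:x+w].reshape(-1,3); q=(P-o)@R*1000
    H=cv2.cvtColor(c['img'],cv2.COLOR_RGB2HSV)[y:y+h,x:x+w].reshape(-1,3)
    m=(H[:,1]<40)&(H[:,2]>150)&(np.abs(q[:,0])<35)&(q[:,1]>-60)&(q[:,1]<40)
    for lo,hi in((14,26),(40,58)):
        k=m&(q[:,2]>lo)&(q[:,2]<hi); print(n,lo,k.sum(),'med',np.round(np.median(q[k],0),1),'min',np.round(np.percentile(q[k],3,axis=0),1),'max',np.round(np.percentile(q[k],97,axis=0),1))
E
```

```text
0.118 both [ 0.6097  0.1968  0.2634 72.8471 72.5101] 0.3583
0.118 top [ 0.6095  0.1982  0.2596 72.682  72.061 ] 0.0278
0.118 side [ 0.611   0.1911  0.2614 72.0922 72.3643] 0.1237
0.1205 both [ 0.6085  0.1969  0.2586 72.8329 71.6914] 0.2325
0.1205 top [ 0.609   0.1979  0.2589 72.5262 71.4968] 0.0277
0.1205 side [ 0.6085  0.1938  0.2631 71.5208 72.0648] 0.1231
0.123 both [ 0.6072  0.1975  0.2596 72.7504 70.9835] 0.2184
0.123 top [ 0.6084  0.1975  0.2613 72.766  72.0707] 0.0289
0.123 side [ 0.606   0.1966  0.2637 71.2079 72.1329] 0.1235
top plate z 0.10859139274087815 476
side plate z 0.10851927452956112 414
lip both [ 0.5682 -0.2177  0.2815 73.5084 37.5279 53.5012] 0.1531
lip top [ 0.5745 -0.2167  0.2685 74.2052 43.8922 47.2937] 0.009
lip side [ 0.573  -0.22    0.2219 67.8611 45.4747 45.4168] 0.1314
top 14 241 med [16.8 -4.  17. ] min [-15.  -47.4  14.5] max [34.1 35.9 22.6]
top 40 56 med [ 8.  -4.5 47. ] min [  2.4 -27.5  43. ] max [13.8 18.3 50.4]
side 14 132 med [13.9 -9.7 17.6] min [-18.6 -47.7  15.3] max [33.2 21.2 20.7]
side 40 37 med [ 7.6  0.3 47.6] min [  0.2 -28.6  40.8] max [13.5 21.3 50.3]
```

Fitted poses, which agree with the given sizes and heights:
- **Fixture:** centre about (0.608, 0.197), yaw about 15°, plate z 0.1085.
- **Mould seat:** about (0.5745, -0.2165), yaw about 15.1°. The tang top comes out at z 0.101 (0.100 expected).

Moving over the mould now.

apply_moves(series=[{"dp": [0,0,0],"spin": 0.07},{"dp": [0,0,0],"spin": 0.07},{"dp": [29,-11,0]},{"dp": [29,-11,0]},{"dp": [29,-11,0]},{"dp": [29,-11,0]},{"dp": [29,-11,0]},{"dp": [29,-11,0]},{"dp": [29,-11,0]},{"dp": [29,-11,0]},{"dp": [29,-11,0]},{"dp": [29,-11,0]},{"dp": [29,-11,0]},{"dp": [29,-11,0]},{"dp": [0,0,0]}], grip=66, grip_force=20)

```text
invalid input
```

```bash
cat >> h.py <<'E'
MO=np.array([.5745,-.2165,0]); MR=Rz(np.radians(15.1)); FO=np.array([.608,.197,0]); FR=Rz(np.radians(15))
def go(o,R,x,y,z):
    "tool-axis shift (mm) and spin to put the TCP at local x,y (mm), z (mm) above counter"
    s=ctrl.sense(); T=s['tcp_rot']; g=o+R@[x/1000,y/1000,0]; g[2]=z/1000
    d=T.T@(g-s['position'])*1000; a=np.arctan2((T[:,0]@R[:,1]),(T[:,0]@R[:,0]))
    print('t',round(s['clock'],2),'loc',np.round(R.T@(s['position']-o)*1000,1),'dp',np.round(d,1),'spin',round(a,4),'tilt',np.round(T[:2,2],3),'F',np.round(s['ft_force'],1),'w',round(s['width']*1000,1))
E
python3 -c "
from h import *
go(MO,MR,-18.6,-7,130)"
```

```text
t 0.1 loc [-425.  -160.5  230.5] dp [423.8 -95.  100.7] spin 0.1403 tilt [-0.001  0.002] F [-0.4  0.2  1. ] w 85.4
```

apply_moves(series=[{"dp": [0,0,0],"spin": 0.07},{"dp": [0,0,0],"spin": 0.07},{"dp": [29,-11,0],"spin": 0},{"dp": [29,-11,0],"spin": 0},{"dp": [29,-11,0],"spin": 0},{"dp": [29,-11,0],"spin": 0},{"dp": [29,-11,0],"spin": 0},{"dp": [29,-11,0],"spin": 0},{"dp": [29,-11,0],"spin": 0},{"dp": [29,-11,0],"spin": 0},{"dp": [29,-11,0],"spin": 0},{"dp": [29,-11,0],"spin": 0},{"dp": [29,-11,0],"spin": 0},{"dp": [29,-11,0],"spin": 0},{"dp": [0,0,0],"spin": 0}], grip=66, grip_force=20)

```text
clock: 1.35
position: [0.5192, -0.2557, 0.2222]
tcp_rot: [[0.969, 0.246, -0.01], [0.246, -0.969, 0.011], [-0.007, -0.013, -1.0]]
ft_force: [-0.2, 0.1, -0.0]
width: 0.0659
```

```bash
python3 -c "
from h import *
go(MO,MR,-18.6,-7,130)"
```

```text
t 1.35 loc [-63.6 -23.5 222.2] dp [ 45.3 -16.   92.1] spin -0.0153 tilt [-0.01   0.011] F [-0.2  0.1 -0. ] w 65.9
```

apply_moves(series=[{"dp": [15,-5,15],"spin": -0.015},{"dp": [15,-5,22],"spin": 0},{"dp": [14,-5,24],"spin": 0},{"dp": [1,-1,24],"spin": 0},{"dp": [0,0,0],"spin": 0},{"dp": [0,0,0],"spin": 0}])

```text
clock: 1.85
position: [0.5596, -0.2257, 0.133]
tcp_rot: [[0.964, 0.265, -0.012], [0.265, -0.964, 0.01], [-0.009, -0.013, -1.0]]
ft_force: [-0.1, -0.3, 0.5]
width: 0.0662
```

```bash
python3 -c "
from h import *
go(MO,MR,-18.6,-7,81)"
```

```text
t 1.85 loc [-16.7  -5.  133. ] dp [-1.4  2.7 52. ] spin 0.0047 tilt [-0.012  0.01 ] F [-0.1 -0.3  0.5] w 66.2
```

apply_moves(series=[{"dp": [-1,1.5,13],"spin": 0.005},{"dp": [-0.5,1,13],"spin": 0},{"dp": [0,0,13],"spin": 0},{"dp": [0,0,12],"spin": 0},{"dp": [0,0,0],"spin": 0}])

```text
clock: 2.27
position: [0.5583, -0.232, 0.0871]
tcp_rot: [[0.967, 0.256, -0.007], [0.256, -0.967, 0.007], [-0.005, -0.008, -1.0]]
ft_force: [-0.4, 0.7, 0.6]
width: 0.0659
```

```bash
python3 - <<'E'
from h import *
go(MO,MR,-18.6,-7,81)
s=snap('side','side1'); t=snap('top','top1')
def cr(c,x,y,w,h): return cv2.resize(c['img'][y:y+h,x:x+w,::-1],(400,300),interpolation=cv2.INTER_CUBIC)
cv2.imwrite('pics/c1.png',np.hstack([cr(s,290,130,80,60),cr(t,330,150,80,60)]))
E
```

```text
t 2.27 loc [-19.7 -10.7  87.1] dp [ 1.1 -3.7  6.1] spin -0.0042 tilt [-0.007  0.007] F [-0.4  0.7  0.6] w 65.9
```

View pics/c1.png

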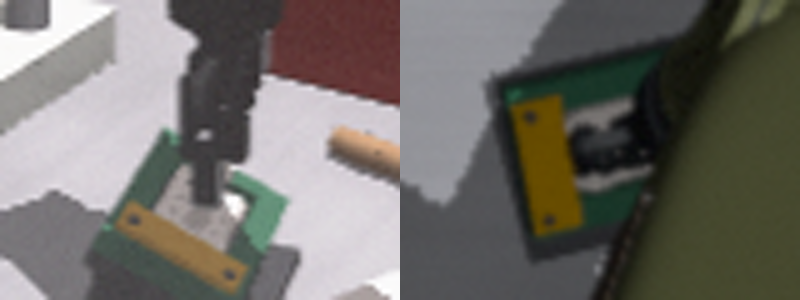

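The picture shows the +y finger standing in front of the tang (side crop about (205,190)), clear of the lip. I'll lower 5 mm and push gently towards -y.

apply_moves(series=[{"dp": [0.5,0,5],"spin": 0},{"dp": [0.5,0,0],"spin": 0},{"dp": [0,2,0],"spin": 0},{"dp": [0,2,0],"spin": 0},{"dp": [0,2,0],"spin": 0},{"dp": [0,2,0],"spin": 0},{"dp": [0,2,0],"spin": 0},{"dp": [0,0,0],"spin": 0}])

```text
clock: 3.03
position: [0.5654, -0.244, 0.089]
tcp_rot: [[0.967, 0.256, 0.002], [0.256, -0.967, 0.003], [0.002, -0.003, -1.0]]
ft_force: [-0.1, 0.9, 0.3]
width: 0.0658
```

```bash
python3 -c "
from h import *
go(MO,MR,-18.6,-26.5,81)"
```

```text
t 3.03 loc [-15.9 -24.2  89. ] dp [-2.7  2.3  8. ] spin -0.0046 tilt [0.002 0.003] F [-0.1  0.9  0.3] w 65.8
```

apply_moves(series=[{"dp": [-1.5,0,4],"spin": -0.004},{"dp": [-1.5,0,4],"spin": 0},{"dp": [-0.5,1,4],"spin": 0},{"dp": [0,1,2],"spin": 0},{"dp": [0,1,0],"spin": 0},{"dp": [0,0,0],"spin": 0}])

```text
clock: 3.53
position: [0.5626, -0.2454, 0.0738]
tcp_rot: [[0.965, 0.262, 0.002], [0.262, -0.965, 0.009], [0.004, -0.008, -1.0]]
ft_force: [0.2, 1.0, 0.5]
width: 0.0661
```

```bash
python3 - <<'E'
from h import *
go(MO,MR,-18.6,-26.5,76)
s=snap('side','side2'); t=snap('top','top2')
def cr(c,x,y,w,h): return cv2.resize(c['img'][y:y+h,x:x+w,::-1],(400,300),interpolation=cv2.INTER_CUBIC)
cv2.imwrite('pics/c2.png',np.hstack([cr(s,290,130,80,60),cr(t,330,150,80,60)]))
E
```

```text
t 3.53 loc [-19.  -24.8  73.8] dp [ 0.4  1.7 -2.2] spin 0.0011 tilt [0.002 0.009] F [0.2 1.  0.5] w 66.1
```

View pics/c2.png

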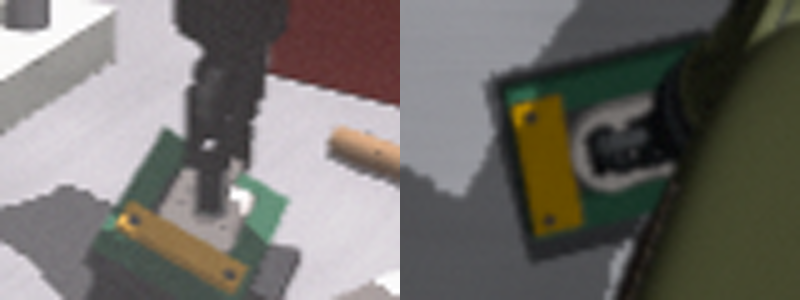

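The rounded tip now shows nearly clear of the lip (top crop about (575,150)), and the push force is only about 1 N. I'll push about 2.5 mm more.

apply_moves(series=[{"dp": [0,1.5,-1],"spin": 0},{"dp": [0,1.5,-1],"spin": 0},{"dp": [0,1,0],"spin": 0},{"dp": [0,0,0],"spin": 0},{"dp": [0,0,0],"spin": 0}])

```text
clock: 4.05
position: [0.5633, -0.2495, 0.0754]
tcp_rot: [[0.965, 0.262, 0.001], [0.262, -0.965, 0.01], [0.003, -0.009, -1.0]]
ft_force: [-0.5, 2.5, 0.0]
width: 0.0659
```

```bash
python3 - <<'E'
from h import *
go(MO,MR,-18.6,-27.5,76)
t=snap('top','top3'); s=snap('side','side3')
P=cloud(t); R=MR@Ry(-np.radians(25)); q=(P-(MO+[0,0,.055]))@R*1000
H=cv2.cvtColor(t['img'],cv2.COLOR_RGB2HSV)
m=(H[...,1]<60)&(H[...,2]>90)&(abs(q[...,0])<30)&(q[...,1]<45)&(q[...,1]>10)&(q[...,2]>12)&(q[...,2]<26)
k=q[m]; print(len(k),'tip y max',np.sort(k[:,1])[-8:].round(1))
E
```

```text
t 4.05 loc [-19.5 -28.9  75.4] dp [ 0.9 -1.4 -0.5] spin 0.0012 tilt [0.001 0.01 ] F [-0.5  2.5  0. ] w 65.9
41 tip y max [29.7 30.2 30.6 30.7 31.  31.8 32.1 32.4]
```

Drawn out: the tip is at y≈33 (the lip edge is at 40) and the push force is 2.5 N, close to the end wall. I'll recentre on the tang and close.

apply_moves(series=[{"dp": [0.5,-4,0],"spin": 0},{"dp": [0.5,-4,0],"spin": 0},{"dp": [0,0,0],"spin": 0},{"dp": [0,0,0],"spin": 0}])

```text
clock: 4.48
position: [0.5631, -0.2433, 0.0761]
tcp_rot: [[0.965, 0.261, 0.003], [0.261, -0.965, 0.004], [0.004, -0.003, -1.0]]
ft_force: [0.1, -0.3, -0.0]
width: 0.066
```

```bash
python3 -c "
from h import *
go(MO,MR,-18.6,-21,75)"
```

```text
t 4.48 loc [-18.  -22.9  76.1] dp [-0.6 -1.9  1.1] spin 0.0002 tilt [0.003 0.004] F [ 0.1 -0.3 -0. ] w 66.0
```

apply_moves(series=[{"dp": [-0.5,-2,1],"spin": 0},{"dp": [0,0,0],"spin": 0},{"dp": [0,0,0],"spin": 0},{"dp": [0,0,0],"spin": 0},{"dp": [0,0,0],"spin": 0},{"dp": [0,0,0],"spin": 0},{"dp": [0,0,0],"spin": 0},{"dp": [0,0,0],"spin": 0}], grip=40, grip_force=30)

```text
clock: 5.15
position: [0.5622, -0.2413, 0.0755]
tcp_rot: [[0.965, 0.261, 0.004], [0.261, -0.965, 0.004], [0.004, -0.003, -1.0]]
ft_force: [-0.2, 0.7, 0.2]
width: 0.0492
```

```bash
python3 -c "
from h import *
go(MO,MR,-18.6,-21,75)"
```

```text
t 5.15 loc [-18.3 -20.8  75.5] dp [-0.3  0.2  0.5] spin 0.0003 tilt [0.004 0.004] F [-0.2  0.7  0.2] w 49.2
```

Gripped at a width of 49 mm, which matches the 50 mm tang. I'll lift along the slope normal.

apply_moves(series=[{"dp": [-1,-0.5,-2.5],"spin": 0},{"dp": [-2,-0.5,-4.5],"spin": 0},{"dp": [-2,0,-4.5],"spin": 0},{"dp": [-2,0,-4.5],"spin": 0},{"dp": [-2,0,-4.5],"spin": 0},{"dp": [-2,0,-4.5],"spin": 0},{"dp": [-2,0,-4.5],"spin": 0},{"dp": [-2,0,-4.5],"spin": 0}])

```text
clock: 5.82
position: [0.5451, -0.245, 0.1113]
tcp_rot: [[0.965, 0.26, 0.001], [0.26, -0.965, 0.003], [0.002, -0.003, -1.0]]
ft_force: [0.3, 0.5, -2.0]
width: 0.0495
```

```bash
python3 -c "
from h import *
go(MO,MR,-32,-20,115)"
```

```text
t 5.82 loc [-35.8 -19.8 111.3] dp [ 3.8  0.2 -3.7] spin -0.0001 tilt [0.001 0.003] F [ 0.3  0.5 -2. ] w 49.5
```

apply_moves(series=[{"dp": [-1,0,-10],"spin": 0},{"dp": [0,0,-15],"spin": 0},{"dp": [0,0,-20],"spin": 0},{"dp": [0,0,-20],"spin": 0},{"dp": [0,0,-20],"spin": 0},{"dp": [0,0,-15],"spin": 0},{"dp": [0,0,-5],"spin": 0},{"dp": [0,0,0],"spin": 0}])

```text
clock: 6.48
position: [0.5415, -0.2459, 0.2266]
tcp_rot: [[0.966, 0.259, 0.001], [0.259, -0.966, 0.002], [0.002, -0.002, -1.0]]
ft_force: [0.7, 0.0, -1.3]
width: 0.0494
```

```bash
python3 - <<'E'
from h import *
go(FO,FR,20,0,210)
s=snap('side','side4'); t=snap('top','top4')
P=cloud(s); m=(P[...,2]>.13)&(P[...,2]<.25)&(abs(P[...,0]-.55)<.1)&(abs(P[...,1]+.245)<.1)
v,u=np.where(m); print(u.min(),u.max(),v.min(),v.max())
def cr(c,x,y,w,h): return cv2.resize(c['img'][y:y+h,x:x+w,::-1],(500,400),interpolation=cv2.INTER_CUBIC)
cv2.imwrite('pics/c4.png',cr(s,285,80,100,80))
E
```

```text
t 6.48 loc [-178.8 -410.6  226.6] dp [ 199.  -410.5   17.8] spin 0.0005 tilt [0.001 0.002] F [ 0.7  0.  -1.3] w 49.4
327 348 120 143
```

View pics/c4.png

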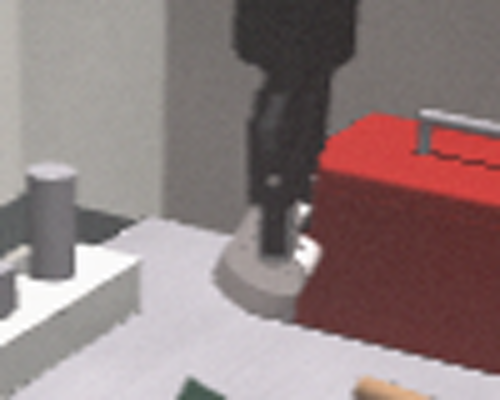

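The casting is held and still leans to -x (side crop about (265,270)). I'll carry it over the fixture.

apply_moves(series=[{"dp": [6,-12,0],"spin": 0},{"dp": [10,-22,0],"spin": 0},{"dp": [12,-28,0],"spin": 0},{"dp": [12,-28,0],"spin": 0},{"dp": [12,-28,0],"spin": 0},{"dp": [12,-28,0],"spin": 0},{"dp": [12,-28,0],"spin": 0},{"dp": [12,-28,0],"spin": 0},{"dp": [12,-28,0],"spin": 0},{"dp": [12,-28,0],"spin": 0},{"dp": [12,-28,0],"spin": 0},{"dp": [12,-28,0],"spin": 0},{"dp": [12,-28,0],"spin": 0},{"dp": [8,-18,0],"spin": 0},{"dp": [4,-8,0],"spin": 0},{"dp": [0,0,0],"spin": 0}])

```text
clock: 7.92
position: [0.5884, 0.1757, 0.202]
tcp_rot: [[0.961, 0.272, -0.044], [0.273, -0.962, 0.014], [-0.039, -0.026, -0.999]]
ft_force: [0.4, 0.7, -1.5]
width: 0.0493
```

```bash
python3 -c "
from h import *
go(FO,FR,5,-10,150)"
```

```text
t 7.92 loc [-24.5 -15.5 202. ] dp [31.6 -3.8 50.9] spin 0.015 tilt [-0.044  0.014] F [ 0.4  0.7 -1.5] w 49.3
```

apply_moves(series=[{"dp": [8,0,4],"spin": 0.015},{"dp": [8,-1,8],"spin": 0},{"dp": [8,-1,8],"spin": 0},{"dp": [6,-1,8],"spin": 0},{"dp": [0,0,4],"spin": 0},{"dp": [0,0,0],"spin": 0},{"dp": [0,0,0],"spin": 0},{"dp": [0,0,0],"spin": 0}])

```text
clock: 8.58
position: [0.6175, 0.175, 0.1612]
tcp_rot: [[0.965, 0.257, -0.054], [0.259, -0.966, 0.015], [-0.048, -0.029, -0.998]]
ft_force: [-0.6, -0.1, -1.2]
width: 0.0493
```

```bash
python3 -c "
from h import *
go(FO,FR,5,-10,150)"
```

```text
t 8.58 loc [  3.4 -23.7 161.2] dp [  2.1 -13.4  11.5] spin 0.0 tilt [-0.054  0.015] F [-0.6 -0.1 -1.2] w 49.3
```

The tool tilted about 3° during the fast transit. I'll back off quickly and return slowly to undo that.

apply_moves(series=[{"dp": [0,0,-20],"spin": 0},{"dp": [0,0,-20],"spin": 0},{"dp": [-8,20,0],"spin": 0},{"dp": [-12,28,0],"spin": 0},{"dp": [-12,28,0],"spin": 0},{"dp": [-12,28,0],"spin": 0},{"dp": [-12,28,0],"spin": 0},{"dp": [-8,20,0],"spin": 0},{"dp": [0,0,0],"spin": 0},{"dp": [0,0,0],"spin": 0}])

```text
clock: 9.42
position: [0.5963, 0.0049, 0.2071]
tcp_rot: [[0.965, 0.26, -0.045], [0.261, -0.965, 0.016], [-0.039, -0.027, -0.999]]
ft_force: [0.1, 0.1, -1.2]
width: 0.0493
```

```bash
python3 -c "
from h import *
go(FO,FR,5,-10,160)"
```

```text
t 9.42 loc [ -61.  -182.5  207.1] dp [  68.3 -171.1   49.1] spin 0.0024 tilt [-0.045  0.016] F [ 0.1  0.1 -1.2] w 49.3
```

apply_moves(series=[{"dp": [4,-10,0],"spin": 0},{"dp": [4,-10,0],"spin": 0},{"dp": [4,-10,0],"spin": 0},{"dp": [4,-10,0],"spin": 0},{"dp": [4,-10,0],"spin": 0},{"dp": [4,-10,0],"spin": 0},{"dp": [4,-10,0],"spin": 0},{"dp": [4,-10,0],"spin": 0},{"dp": [4,-10,0],"spin": 0},{"dp": [4,-10,0],"spin": 0},{"dp": [4,-10,0],"spin": 0},{"dp": [4,-10,0],"spin": 0},{"dp": [4,-10,0],"spin": 0},{"dp": [4,-10,0],"spin": 0},{"dp": [4,-10,3],"spin": 0},{"dp": [4,-10,6],"spin": 0},{"dp": [0,0,6],"spin": 0},{"dp": [0,0,6],"spin": 0},{"dp": [0,0,0],"spin": 0}])

```text
clock: 11.0
position: [0.619, 0.1954, 0.1864]
tcp_rot: [[0.958, 0.283, -0.046], [0.284, -0.959, 0.024], [-0.037, -0.036, -0.999]]
ft_force: [-1.7, 0.2, -2.8]
width: 0.0498
```

```bash
python3 -c "
from h import *
go(FO,FR,5,-10,150)"
```

```text
t 11.0 loc [ 10.2  -4.4 186.4] dp [-4.   6.8 36.4] spin 0.0263 tilt [-0.046  0.024] F [-1.7  0.2 -2.8] w 49.8
```

The tilt stays at about 2–3°. The casting will settle flat on the plate, so I'll carry on. Descending to just above contact.

apply_moves(series=[{"dp": [-1,2,6],"spin": 0.013},{"dp": [-1,2,6],"spin": 0.013},{"dp": [-1,1,6],"spin": 0},{"dp": [0,1,6],"spin": 0},{"dp": [0,0,5],"spin": 0},{"dp": [0,0,3],"spin": 0},{"dp": [0,0,0],"spin": 0}])

```text
clock: 11.58
position: [0.6171, 0.18, 0.1514]
tcp_rot: [[0.964, 0.261, -0.048], [0.263, -0.965, 0.028], [-0.039, -0.04, -0.998]]
ft_force: [-0.9, 0.2, 3.8]
width: 0.0495
```

```bash
python3 - <<'E'
from h import *
go(FO,FR,5,-10,145)
s=snap('side','side5')
def cr(c,x,y,w,h): return cv2.resize(c['img'][y:y+h,x:x+w,::-1],(600,450),interpolation=cv2.INTER_CUBIC)
cv2.imwrite('pics/c5.png',cr(s,190,160,120,90))
E
```

```text
t 11.58 loc [  4.4 -18.8 151.4] dp [ 0.9 -8.5  6.7] spin 0.0041 tilt [-0.048  0.028] F [-0.9  0.2  3.8] w 49.5
```

View pics/c5.png

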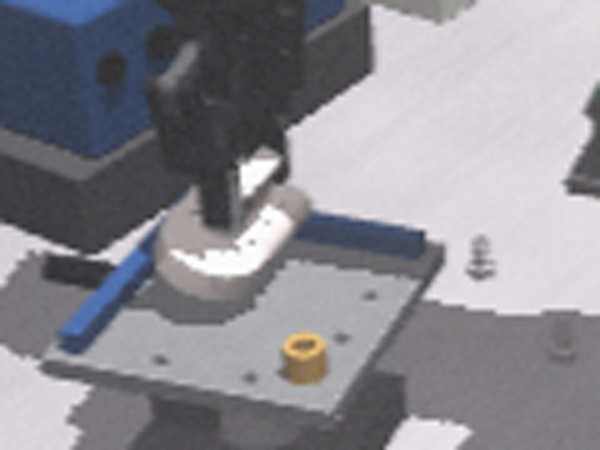

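Upward force of 3.8 N: the root has drifted onto the side rail's top (y -18.8 where -10 was wanted). I'll lift slightly and shift +y.

apply_moves(series=[{"dp": [0,0,-5],"spin": 0},{"dp": [0,-4,-2],"spin": 0},{"dp": [0,-4,0],"spin": 0},{"dp": [0,-3,0],"spin": 0},{"dp": [0,0,0],"spin": 0},{"dp": [0,0,0],"spin": 0}])

```text
clock: 12.13
position: [0.6159, 0.1878, 0.1596]
tcp_rot: [[0.962, 0.27, -0.049], [0.271, -0.962, 0.032], [-0.038, -0.044, -0.998]]
ft_force: [-0.9, -0.6, -2.5]
width: 0.049
```

```bash
python3 -c "
from h import *
go(FO,FR,5,-8,145)"
```

```text
t 12.13 loc [  5.3 -11.  159.6] dp [ 0.3 -2.3 14.8] spin 0.0132 tilt [-0.049  0.032] F [-0.9 -0.6 -2.5] w 49.0
```

apply_moves(series=[{"dp": [0,-1.5,3],"spin": 0.007},{"dp": [0,-1.5,3],"spin": 0.007},{"dp": [0,-1,3],"spin": 0},{"dp": [0,-1,2],"spin": 0},{"dp": [0,0,2],"spin": 0},{"dp": [0,0,0],"spin": 0}])

```text
clock: 12.63
position: [0.6149, 0.1871, 0.1444]
tcp_rot: [[0.963, 0.266, -0.052], [0.268, -0.963, 0.037], [-0.041, -0.049, -0.998]]
ft_force: [0.7, -0.5, -2.3]
width: 0.0496
```

```bash
python3 -c "
from h import *
go(FO,FR,5,-8,143)"
```

```text
t 12.63 loc [  4.1 -11.4 144.4] dp [ 1.  -3.3  1.5] spin 0.0098 tilt [-0.052  0.037] F [ 0.7 -0.5 -2.3] w 49.6
```

apply_moves(series=[{"dp": [0,-1.5,1],"spin": 0.005},{"dp": [0,-1,1],"spin": 0.005},{"dp": [0,0,1],"spin": 0},{"dp": [0,0,1],"spin": 0},{"dp": [0,0,0],"spin": 0}])

```text
clock: 13.05
position: [0.6151, 0.1859, 0.1403]
tcp_rot: [[0.964, 0.262, -0.053], [0.264, -0.964, 0.04], [-0.041, -0.053, -0.998]]
ft_force: [-0.5, 0.2, -0.1]
width: 0.0496
```

```bash
python3 -c "
from h import *
go(FO,FR,5,-8,141)"
```

```text
t 13.05 loc [  4.  -12.5 140.3] dp [ 1.  -4.6 -0.5] spin 0.0061 tilt [-0.053  0.04 ] F [-0.5  0.2 -0.1] w 49.6
```

Contact is starting. I'll roll the casting flat by moving +x while lowering, with the leading edge on the plate.

apply_moves(series=[{"dp": [5,-1.5,1],"spin": 0.003},{"dp": [5,-1.5,1.5],"spin": 0.003},{"dp": [5,-1.5,2],"spin": 0},{"dp": [5,-1,2.5],"spin": 0}])

```text
clock: 13.38
position: [0.6302, 0.1904, 0.1373]
tcp_rot: [[0.963, 0.262, -0.06], [0.264, -0.964, 0.039], [-0.048, -0.053, -0.997]]
ft_force: [-3.0, -2.2, 7.4]
width: 0.0494
```

```bash
python3 - <<'E'
from h import *
go(FO,FR,26,-10,133)
s=snap('side','side6')
def cr(c,x,y,w,h): return cv2.resize(c['img'][y:y+h,x:x+w,::-1],(600,450),interpolation=cv2.INTER_CUBIC)
cv2.imwrite('pics/c6.png',cr(s,190,160,120,90))
E
```

```text
t 13.38 loc [ 19.8 -12.2 137.3] dp [ 6.5 -1.9  4.1] spin 0.0058 tilt [-0.06   0.039] F [-3.  -2.2  7.4] w 49.4
```

View pics/c6.png

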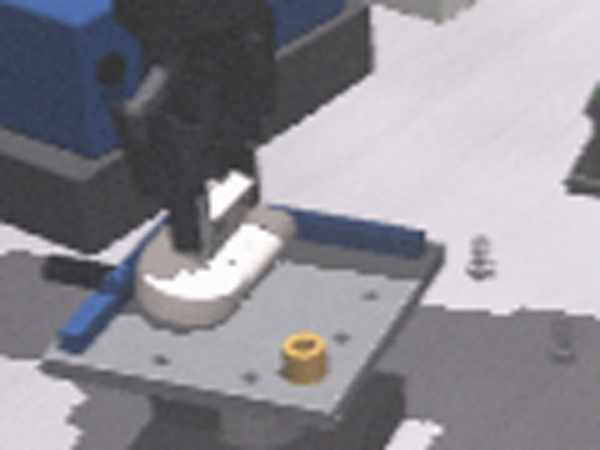

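apply_moves(series=[{"dp": [4,-1.5,2.5],"spin": 0.003},{"dp": [3,-1,2.5],"spin": 0.003}])

```text
clock: 13.6
position: [0.6373, 0.1921, 0.135]
tcp_rot: [[0.964, 0.26, -0.06], [0.263, -0.964, 0.041], [-0.047, -0.055, -0.997]]
ft_force: [-3.4, -0.2, 7.9]
width: 0.0493
```

```bash
cat >> h.py <<'E'
def planes(c,box):
    "normal of the casting's white faces looking up, in fixture axes (deg off vertical about x/y), and heights"
    x,y,w,h=box; P=cloud(c)[y:y+h,x:x+w].reshape(-1,3); H=cv2.cvtColor(c['img'],cv2.COLOR_RGB2HSV)[y:y+h,x:x+w].reshape(-1,3)
    q=(P-FO)@FR*1000; m=(H[:,1]<45)&(H[:,2]>205)&(q[:,2]>115)&(abs(q[:,0])<80)&(abs(q[:,1])<80); q=q[m]
    for lo,hi in((115,142),(145,175)):
        k=q[(q[:,2]>lo)&(q[:,2]<hi)]
        if len(k)<8: continue
        A=np.c_[k[:,:2],np.ones(len(k))]
        for _ in range(4):
            co=np.linalg.lstsq(A,k[:,2],rcond=None)[0]; r=abs(A@co-k[:,2]); g=r<max(2.5*np.median(r),1); A=A[g]; k=k[g]
        print('plane',len(k),'dz/dx,dz/dy deg',np.round(np.degrees(np.arctan(co[:2])),1),'centre',np.round(k.mean(0),1),'min',k.min(0).round(1),'max',k.max(0).round(1))
E
python3 -c "
from h import *
go(FO,FR,27,-10,133)
planes(snap('side','side7'),(190,160,120,90))"
```

```text
t 13.6 loc [ 27.  -12.3 135. ] dp [ 0.1 -2.2  2.1] spin 0.0046 tilt [-0.06   0.041] F [-3.4 -0.2  7.9] w 49.3
plane 138 dz/dx,dz/dy deg [5.1 3.1] centre [ 14.3   7.4 130.7] min [ -0.7 -39.7 126.8] max [ 42.1  42.1 135. ]
plane 23 dz/dx,dz/dy deg [11.2  0.9] centre [ 19.9 -15.1 160.8] min [ 15.8 -33.1 159.1] max [ 27.1   2.6 162.3]
```

The slab is down to 5° about one axis and 3° about the other. I'll soften the grip and ease down further.

apply_moves(series=[{"dp": [1.5,-1,2.5],"spin": 0.004},{"dp": [0.5,-0.5,2.5],"spin": 0}], grip_force=20)

```text
clock: 13.82
position: [0.6402, 0.193, 0.1338]
tcp_rot: [[0.964, 0.26, -0.058], [0.262, -0.964, 0.044], [-0.044, -0.057, -0.997]]
ft_force: [-2.6, -1.0, 9.6]
width: 0.0493
```

```bash
python3 -c "
from h import *
go(FO,FR,27,-10,133)
planes(snap('side','side8'),(190,160,120,90))"
```

```text
t 13.82 loc [ 30.  -12.2 133.8] dp [-3.  -2.2  1.1] spin 0.0037 tilt [-0.058  0.044] F [-2.6 -1.   9.6] w 49.3
plane 128 dz/dx,dz/dy deg [3.6 2.5] centre [ 14.9   8.  130.5] min [  0.4 -36.3 127.3] max [ 40.2  41.5 134.1]
plane 32 dz/dx,dz/dy deg [10.1  1.3] centre [ 24.  -17.6 159.6] min [ 19.6 -35.2 157.2] max [ 30.2   3.7 162.1]
```

apply_moves(series=[{"dp": [0.5,-0.5,2],"spin": 0},{"dp": [0,0,0],"spin": 0}])

```text
clock: 14.03
position: [0.6406, 0.193, 0.1345]
tcp_rot: [[0.964, 0.26, -0.057], [0.262, -0.964, 0.043], [-0.044, -0.056, -0.997]]
ft_force: [-0.2, -0.8, -1.7]
width: 0.0495
```

apply_moves(series=[{"dp": [0,0,0],"spin": 0},{"dp": [0,0,0],"spin": 0},{"dp": [0,0,0],"spin": 0},{"dp": [0,0,0],"spin": 0}], grip=62)

```text
clock: 14.37
position: [0.6431, 0.1938, 0.1354]
tcp_rot: [[0.964, 0.26, -0.053], [0.263, -0.964, 0.045], [-0.039, -0.057, -0.998]]
ft_force: [0.7, 0.0, 0.0]
width: 0.0623
```

```bash
python3 -c "
from h import *
go(FO,FR,27,-10,133)
planes(snap('side','side9'),(190,160,120,90))"
```

```text
t 14.37 loc [ 33.1 -12.1 135.4] dp [-5.9 -2.   2.7] spin 0.0041 tilt [-0.053  0.045] F [0.7 0.  0. ] w 62.3
plane 134 dz/dx,dz/dy deg [2.  0.5] centre [ 16.3   7.7 128.2] min [  1.8 -37.5 126.3] max [ 37.3  41.9 130.3]
plane 40 dz/dx,dz/dy deg [2.4 1.6] centre [ 26.7 -13.  158.2] min [ 21.6 -36.1 155.6] max [ 34.7   8.7 160.5]
```

Released, and the casting lies flat on the plate (slab top 128.2). Next I'll nudge it flush, first towards the side rail with the +y finger.

apply_moves(series=[{"dp": [-1,2,2],"spin": 0.004},{"dp": [-1,2,2],"spin": 0},{"dp": [-1,2,0.5],"spin": 0},{"dp": [0,2,0],"spin": 0}])

```text
clock: 14.75
position: [0.6421, 0.1862, 0.1299]
tcp_rot: [[0.965, 0.257, -0.053], [0.26, -0.964, 0.048], [-0.039, -0.06, -0.997]]
ft_force: [-0.2, 2.0, 2.6]
width: 0.0619
```

```bash
python3 -c "
from h import *
go(FO,FR,30,-22,133)"
```

```text
t 14.75 loc [ 30.2 -19.3 129.9] dp [-0.3  2.5 -3.2] spin 0.0014 tilt [-0.053  0.048] F [-0.2  2.   2.6] w 61.9
```

apply_moves(series=[{"dp": [0,1.5,-1],"spin": 0},{"dp": [0,1.5,-1],"spin": 0},{"dp": [0,1.5,0],"spin": 0}])

```text
clock: 15.0
position: [0.6426, 0.1845, 0.1324]
tcp_rot: [[0.964, 0.259, -0.054], [0.262, -0.964, 0.055], [-0.038, -0.067, -0.997]]
ft_force: [-1.5, 5.4, 2.8]
width: 0.0616
```

```bash
python3 -c "
from h import *
go(FO,FR,30,-22,133)
planes(snap('side','side10'),(190,160,120,90))"
```

```text
t 15.0 loc [ 30.2 -21.  132.4] dp [-0.2  0.9 -0.7] spin 0.0031 tilt [-0.054  0.055] F [-1.5  5.4  2.8] w 61.6
plane 140 dz/dx,dz/dy deg [0.6 2.4] centre [ 17.1   2.5 130.7] min [  2.7 -49.  126.7] max [ 43.8  38.4 133.4]
plane 20 dz/dx,dz/dy deg [-10.7   1.2] centre [ 25.4 -18.8 160.2] min [ 21.  -33.7 158.2] max [ 3.200e+01 -1.000e-01  1.622e+02]
```

A firm stop: 5.4 N with the root on the rail and the tip lifting slightly. I'll back off so it settles.

apply_moves(series=[{"dp": [0,-4,-1],"spin": 0.003},{"dp": [0,-5,-2],"spin": 0},{"dp": [0,-2,-4],"spin": 0}])

```text
clock: 15.3
position: [0.64, 0.1923, 0.1396]
tcp_rot: [[0.965, 0.256, -0.055], [0.259, -0.965, 0.051], [-0.04, -0.064, -0.997]]
ft_force: [0.5, 0.0, -0.6]
width: 0.062
```

```bash
python3 -c "
from h import *
go(FO,FR,30,-15,133)
planes(snap('side','side11'),(190,160,120,90))"
```

```text
t 15.3 loc [ 29.7 -12.8 139.6] dp [0.6 2.6 6.4] spin 0.0001 tilt [-0.055  0.051] F [ 0.5  0.  -0.6] w 62.0
plane 134 dz/dx,dz/dy deg [2.9 0.5] centre [ 15.5   2.3 127.9] min [  0.4 -42.4 125.3] max [ 38.1  39.  129.9]
plane 23 dz/dx,dz/dy deg [2.9 0.1] centre [ 26.  -14.6 158.4] min [ 21.  -33.3 157.4] max [ 32.5   5.4 159.2]
```

Flat again, and y is about right (tip max 39, root on the rail). For the back rail I'll push low, on the slab's leading edge, with nearly shut fingers. First I'll rise clear.

apply_moves(series=[{"dp": [0,0,-15],"spin": 0},{"dp": [0,0,-20],"spin": 0},{"dp": [0,0,-10],"spin": 0},{"dp": [-10,1,-5],"spin": 0},{"dp": [-15,1,0],"spin": 0},{"dp": [-15,1,0],"spin": 0},{"dp": [-10,0,0],"spin": 0},{"dp": [0,0,0],"spin": 0}])

```text
clock: 16.02
position: [0.5931, 0.1695, 0.1945]
tcp_rot: [[0.965, 0.255, -0.053], [0.258, -0.965, 0.044], [-0.04, -0.056, -0.998]]
ft_force: [0.2, -0.1, -0.2]
width: 0.0617
```

```bash
python3 -c "
from h import *
go(FO,FR,-24,-18,150)"
```

```text
t 16.02 loc [-21.6 -22.7 194.5] dp [-0.7 -2.2 44.7] spin -0.001 tilt [-0.053  0.044] F [ 0.2 -0.1 -0.2] w 61.7
```

apply_moves(series=[{"dp": [-1,-2,10],"spin": 0},{"dp": [-1,-2,15],"spin": 0},{"dp": [0,0,15],"spin": 0},{"dp": [0,0,8],"spin": 0},{"dp": [0,0,0],"spin": 0}], grip=8)

```text
clock: 16.43
position: [0.5873, 0.1733, 0.1468]
tcp_rot: [[0.966, 0.254, -0.049], [0.256, -0.966, 0.043], [-0.036, -0.054, -0.998]]
ft_force: [0.1, -0.6, 0.1]
width: 0.0081
```

```bash
python3 -c "
from h import *
go(FO,FR,-22,-18,120)
planes(snap('top','top12'),(205,110,90,90))"
```

```text
t 16.43 loc [-26.1 -17.5 146.8] dp [ 5.1  1.9 26.6] spin -0.0023 tilt [-0.049  0.043] F [ 0.1 -0.6  0.1] w 8.1
```

apply_moves(series=[{"dp": [0.5,0.5,7],"spin": 0},{"dp": [0.5,0.5,8],"spin": 0},{"dp": [0.5,0.5,7],"spin": 0},{"dp": [0.5,0,4],"spin": 0}])

```text
clock: 16.82
position: [0.5914, 0.1738, 0.1219]
tcp_rot: [[0.966, 0.254, -0.043], [0.256, -0.966, 0.044], [-0.03, -0.053, -0.998]]
ft_force: [0.2, -0.1, 0.7]
width: 0.0079
```

```bash
python3 -c "
from h import *
go(FO,FR,-14,-18,119)"
```

```text
t 16.82 loc [-22.  -18.1 121.9] dp [ 8.1 -0.   2.7] spin -0.0027 tilt [-0.043  0.044] F [ 0.2 -0.1  0.7] w 7.9
```

apply_moves(series=[{"dp": [2.5,0,1],"spin": 0},{"dp": [2.5,0,1],"spin": 0},{"dp": [2,0,0.5],"spin": 0},{"dp": [1.5,0,0],"spin": 0}])

```text
clock: 17.15
position: [0.5998, 0.1761, 0.1175]
tcp_rot: [[0.966, 0.254, -0.045], [0.256, -0.966, 0.043], [-0.032, -0.053, -0.998]]
ft_force: [-0.6, 0.8, 0.1]
width: 0.008
```

```bash
python3 -c "
from h import *
go(FO,FR,-10,-18,119)
planes(snap('side','side13'),(190,160,120,90))"
```

```text
t 17.15 loc [-13.4 -18.1 117.5] dp [ 3.3 -0.2 -1.6] spin -0.0028 tilt [-0.045  0.043] F [-0.6  0.8  0.1] w 8.0
plane 99 dz/dx,dz/dy deg [-0.6 -0. ] centre [ 37.4  17.4 128.6] min [  9.  -13.5 126.7] max [ 55.6  38.7 130.4]
plane 13 dz/dx,dz/dy deg [ 0.1 -3.3] centre [ 28.2   2.5 158. ] min [ 22.1  -4.1 156.7] max [ 34.6   8.7 159.2]
```

apply_moves(series=[{"dp": [1.5,0,0],"spin": 0},{"dp": [1.5,0,0],"spin": 0},{"dp": [1,0,0],"spin": 0}])

```text
clock: 17.45
position: [0.6044, 0.1773, 0.1179]
tcp_rot: [[0.966, 0.254, -0.044], [0.256, -0.966, 0.044], [-0.032, -0.053, -0.998]]
ft_force: [-0.9, 0.9, 0.3]
width: 0.0079
```

```bash
python3 -c "
from h import *
go(FO,FR,-10,-18,119)"
```

```text
t 17.45 loc [ -8.6 -18.1 117.9] dp [-1.4 -0.1 -1. ] spin -0.0028 tilt [-0.044  0.044] F [-0.9  0.9  0.3] w 7.9
```

apply_moves(series=[{"dp": [1,0,0],"spin": 0},{"dp": [1,0,0],"spin": 0}])

```text
clock: 17.62
position: [0.6045, 0.1775, 0.1178]
tcp_rot: [[0.966, 0.254, -0.048], [0.256, -0.966, 0.043], [-0.035, -0.054, -0.998]]
ft_force: [-3.9, -1.4, 2.0]
width: 0.0078
```

```bash
python3 -c "
from h import *
go(FO,FR,-10,-18,119)
planes(snap('side','side14'),(190,160,120,90))"
```

```text
t 17.62 loc [ -8.4 -17.9 117.8] dp [-1.7  0.  -1.1] spin -0.0027 tilt [-0.048  0.043] F [-3.9 -1.4  2. ] w 7.8
plane 87 dz/dx,dz/dy deg [-0.2 -0.6] centre [ 39.7  17.8 128.3] min [ 10.9 -13.4 126.7] max [ 58.3  38.1 130.1]
plane 12 dz/dx,dz/dy deg [-3.6  2.5] centre [ 30.2   3.3 158.5] min [ 23.9  -3.3 157.5] max [ 36.2   8.6 159.7]
```

It has stopped against the back rail at about 4 N. One more gentle row, then back off, rise and check.

apply_moves(series=[{"dp": [1.5,0,0],"spin": 0},{"dp": [0,0,0],"spin": 0},{"dp": [-4,0,0],"spin": 0},{"dp": [-8,0,0],"spin": 0},{"dp": [-8,0,-4],"spin": 0},{"dp": [0,0,-20],"spin": 0},{"dp": [0,0,-25],"spin": 0},{"dp": [-5,0,-25],"spin": 0},{"dp": [-20,0,-20],"spin": 0},{"dp": [-25,0,0],"spin": 0},{"dp": [-25,0,0],"spin": 0},{"dp": [-25,15,0],"spin": 0},{"dp": [-25,20,0],"spin": 0},{"dp": [-15,25,0],"spin": 0},{"dp": [0,25,0],"spin": 0},{"dp": [0,25,0],"spin": 0},{"dp": [0,0,0],"spin": 0}])

```text
clock: 19.08
position: [0.4754, 0.0222, 0.2199]
tcp_rot: [[0.965, 0.26, -0.028], [0.261, -0.964, 0.045], [-0.015, -0.051, -0.999]]
ft_force: [-0.6, 0.1, -0.2]
width: 0.0084
```

```bash
python3 - <<'E'
from h import *
go(FO,FR,0,0,200)
t=snap('top','top15'); s=snap('side','side15')
planes(t,(205,110,90,90)); planes(s,(190,160,120,90))
def cr(c,x,y,w,h): return cv2.resize(c['img'][y:y+h,x:x+w,::-1],(400,400),interpolation=cv2.INTER_CUBIC)
cv2.imwrite('pics/c15.png',np.hstack([cr(t,210,115,75,75),cr(s,192,185,90,90)]))
E
```

```text
t 19.08 loc [-173.4 -134.6  219.9] dp [ 174.  -133.    24.1] spin 0.0027 tilt [-0.028  0.045] F [-0.6  0.1 -0.2] w 8.4
plane 214 dz/dx,dz/dy deg [-0.4  0.4] centre [ 26.7  -1.3 128.4] min [  3.2 -60.8 126.8] max [ 58.   38.7 130. ]
plane 38 dz/dx,dz/dy deg [-2.8  0.9] centre [ 28.9 -12.6 158.4] min [ 22.9 -40.7 157.1] max [ 36.5  12.4 159.7]
```

View pics/c15.png

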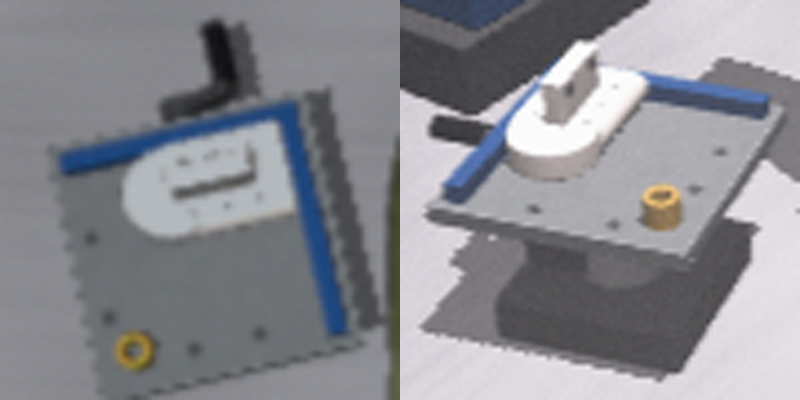

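Both edges look flush in the top crop (back edge about (220,140), root about (290,170)), and the bushing and crank are unmoved. A quantitative fit in both cameras will settle it.

```bash
python3 - <<'E'
from h import *
t=pickle.load(open('/tmp/top15.pkl','rb')); s=pickle.load(open('/tmp/side15.pkl','rb')); t0=pickle.load(open('/tmp/top0.pkl','rb')); s0=pickle.load(open('/tmp/side0.pkl','rb'))
blue=lambda I:np.clip(I[...,2]-I[...,0],0,60)
def nm(f,x0,st):
    x0=np.array(x0,float); return minimize(f,x0,method='Nelder-Mead',options=dict(initial_simplex=np.vstack([x0,x0+np.diag(st)]),xatol=1e-5,fatol=1e-6,maxiter=900))
a=np.linspace(0,np.pi,25); out=np.r_[[[-28,-50],[28,-50],[28,22]],np.c_[28*np.cos(a),22+28*np.sin(a)]]
zp=.1085
for n,c,c0,tb in(('top',t,t0,(208,122,85,76)),('side',s,s0,(190,190,100,75))):
    def gf(v):
        R=Rz(v[2]); o=np.array([v[0],v[1],zp+.012]); return [b@R.T+o for b in(box3(60,v[3],-v[3],v[3],-12,0),box3(-v[3],v[3],-v[3],-60,-12,0))]
    F=nm(lambda v:resid(c0,tb,blue,gf(v)),[.608,.197,.26,72],[.005,.005,.03,2])
    def gc(v):
        R=Rz(v[2]); o=np.array([v[0],v[1],zp]); sl=np.r_[np.c_[out,0*out[:,0]],np.c_[out,0*out[:,0]+20]]/1000
        return [sl@R.T+o, box3(-7,7,-30,20,20,50)@R.T+o]
    # white: bright, closing fills tang shadow
    def wh(I):
        w=((I[...,0]>150)&(I.max(-1)-I.min(-1)<40)).astype(np.uint8) if n=='top' else ((I[...,0]>160)&(I.max(-1)-I.min(-1)<40)).astype(np.uint8)
        return cv2.morphologyEx(w,cv2.MORPH_CLOSE,np.ones((7,7),np.uint8)).astype(float)
    wb=(230,128,60,50) if n=='top' else (208,190,60,45)
    C=nm(lambda v:resid(c,wb,wh,gc(v)),[F.x[0]+.0335,F.x[1]-.0015,.26],[.005,.005,.03])
    d=Rz(F.x[2]).T@np.r_[C.x[:2]-F.x[:2],0]*1000
    print(n,'fixture',F.x.round(4),round(F.fun,3),'casting',C.x.round(4),round(C.fun,3),'rel to nest mm',(d[:2]-[32,-10]).round(1),'dyaw deg',round(np.degrees(C.x[2]-F.x[2]),2))
H=lambda c:cv2.cvtColor(c['img'],cv2.COLOR_RGB2GRAY).astype(int)
for n,(x,y,w,h) in dict(bushing=(228,174,14,14),crank=(244,116,16,20),nipples=(294,160,28,70),mallet=(420,170,50,80)).items():
    print(n,'mean abs diff',abs(H(t)-H(t0))[y:y+h,x:x+w].mean().round(1))
E
```

```text
top fixture [ 0.6092  0.1979  0.2588 72.4422] 0.027 casting [0.6439 0.1983 0.2514] 0.158 rel to nest mm [1.6 1.6] dyaw deg -0.42
side fixture [ 0.6085  0.1937  0.2639 71.7354] 0.123 casting [ 0.6     0.2222 -0.4521] 0.867 rel to nest mm [-32.7  39.7] dyaw deg -41.03
bushing mean abs diff 2.1
crank mean abs diff 1.9
nipples mean abs diff 66.8
mallet mean abs diff 23.2
```

The top fit gives an offset of (+1.6, +1.6) mm with yaw off by 0.4°. An x of +1.6 would be inside the rail, so the fit carries a bias of that size. The side fit did not converge. To be sure of y, I'll make one gentle low push on the rounded tip towards the side rail and read the force.

apply_moves(series=[{"dp": [8,-8,0],"spin": 0},{"dp": [16,-16,0],"spin": 0},{"dp": [16,-16,0],"spin": 0},{"dp": [16,-16,0],"spin": 0},{"dp": [16,-16,0],"spin": 0},{"dp": [16,-16,0],"spin": 0},{"dp": [16,-16,0],"spin": 0},{"dp": [16,-16,0],"spin": 0},{"dp": [16,-16,0],"spin": 0},{"dp": [16,-16,0],"spin": 0},{"dp": [16,-16,0],"spin": 0},{"dp": [16,-16,0],"spin": 0},{"dp": [16,-16,0],"spin": 0},{"dp": [8,-8,0],"spin": 0},{"dp": [0,0,0],"spin": 0}])

```text
clock: 20.43
position: [0.6308, 0.2861, 0.2299]
tcp_rot: [[0.929, 0.367, -0.046], [0.369, -0.925, 0.092], [-0.008, -0.103, -0.995]]
ft_force: [0.7, -0.4, 0.2]
width: 0.0076
```

```bash
python3 -c "
from h import *
go(FO,FR,32,68,150)"
```

```text
t 20.43 loc [ 45.   80.2 229.9] dp [-13.7  18.8  78.5] spin 0.1166 tilt [-0.046  0.092] F [ 0.7 -0.4  0.2] w 7.6
```

apply_moves(series=[{"dp": [-4,4,12],"spin": 0.06},{"dp": [-4,4,15],"spin": 0.055},{"dp": [-4,4,18],"spin": 0},{"dp": [-1,4,18],"spin": 0},{"dp": [0,2,8],"spin": 0},{"dp": [0,0,0],"spin": 0}])

```text
clock: 20.93
position: [0.6268, 0.2549, 0.1548]
tcp_rot: [[0.947, 0.317, -0.06], [0.322, -0.94, 0.116], [-0.019, -0.129, -0.991]]
ft_force: [0.1, -0.3, 0.1]
width: 0.0079
```

```bash
python3 -c "
from h import *
go(FO,FR,32,66,119)"
```

```text
t 20.93 loc [ 33.1  51.  154.8] dp [  0.6 -10.3  37.4] spin 0.0662 tilt [-0.06   0.116] F [ 0.1 -0.3  0.1] w 7.9
```

apply_moves(series=[{"dp": [0,-6,0],"spin": 0.033},{"dp": [0,-6,0],"spin": 0.033},{"dp": [0,-4,0],"spin": 0},{"dp": [0,0,0],"spin": 0}])

```text
clock: 21.27
position: [0.6289, 0.2496, 0.1598]
tcp_rot: [[0.953, 0.295, -0.071], [0.302, -0.944, 0.135], [-0.027, -0.15, -0.988]]
ft_force: [0.6, -0.1, 0.7]
width: 0.0081
```

```bash
python3 -c "
from h import *
go(FO,FR,32,66,119)"
```

```text
t 21.27 loc [ 33.8  45.4 159.8] dp [  0.2 -14.3  43.4] spin 0.0454 tilt [-0.071  0.135] F [ 0.6 -0.1  0.7] w 8.1
```

The arm isn't following the commands, so I'll check the joints against their limits.

```bash
python3 -c "
from h import *
s=ctrl.sense(); print(np.round(s['joint_pos'],3),np.round(s['qvel'],3),np.round(s['joint_efforts'],1),s['clock'])"
```

```text
[0.307 0.575 0.168 1.191 0.151 3.141] [-0.019 -0.005  0.023  0.009 -0.011  0.001] [ -0.2 -56.8  24.9   0.3   0.6  -0. ] 21.2667
```

Joint 6 is at its range end (3.14), which explains the drift. I'll rise and unwind by a quarter turn.

apply_moves(series=[{"dp": [0,0,-15],"spin": -0.1},{"dp": [0,0,-20],"spin": -0.12},{"dp": [0,0,-15],"spin": -0.12},{"dp": [0,0,0],"spin": -0.12},{"dp": [0,0,0],"spin": -0.12},{"dp": [0,0,0],"spin": -0.12},{"dp": [0,0,0],"spin": -0.12},{"dp": [0,0,0],"spin": -0.12},{"dp": [0,0,0],"spin": -0.12},{"dp": [0,0,0],"spin": -0.12},{"dp": [0,0,0],"spin": -0.12},{"dp": [0,0,0],"spin": -0.12},{"dp": [0,0,0],"spin": -0.12},{"dp": [0,0,0],"spin": -0.06},{"dp": [0,0,0],"spin": 0}])

```text
clock: 22.52
position: [0.6416, 0.2457, 0.2288]
tcp_rot: [[-0.387, 0.921, -0.044], [0.91, 0.389, 0.146], [0.151, 0.017, -0.988]]
ft_force: [0.5, 0.4, -0.6]
width: 0.0082
```

```bash
python3 -c "
from h import *
go(FO,FR,32,70,150)
s=ctrl.sense(); print(np.round(s['joint_pos'],3))
planes(snap('side','side16'),(190,160,120,90))"
```

```text
t 22.52 loc [ 45.   38.3 228.8] dp [20.9 -9.9 82.7] spin 1.7113 tilt [-0.044  0.146] F [ 0.5  0.4 -0.6] w 8.2
[0.295 0.549 0.302 1.323 0.153 1.464]
plane 144 dz/dx,dz/dy deg [0.8 0.6] centre [ 23.2  11.8 128.4] min [  3.9 -28.9 126.3] max [ 57.3  38.7 130.5]
plane 14 dz/dx,dz/dy deg [-5.  -5.7] centre [ 26.8 -10.6 158.5] min [ 23.3 -23.5 156.4] max [ 34.5   7.7 160.2]
```

apply_moves(series=[{"dp": [10,-4,5],"spin": 0.07},{"dp": [10,-4,12],"spin": 0.07},{"dp": [6,-4,18],"spin": 0},{"dp": [0,0,18],"spin": 0},{"dp": [0,0,10],"spin": 0},{"dp": [0,0,0],"spin": 0}])

```text
clock: 23.07
position: [0.622, 0.2772, 0.1737]
tcp_rot: [[-0.235, 0.971, -0.034], [0.96, 0.237, 0.15], [0.154, 0.003, -0.988]]
ft_force: [-0.5, -0.5, 0.2]
width: 0.0081
```

```bash
python3 -c "
from h import *
go(FO,FR,32,68,119)"
```

```text
t 23.07 loc [ 34.3  73.9 173.7] dp [-14.3  -2.3  53.1] spin 1.5492 tilt [-0.034  0.15 ] F [-0.5 -0.5  0.2] w 8.1
```

apply_moves(series=[{"dp": [-3,-1,12],"spin": -0.01},{"dp": [-3,-1,13],"spin": -0.01},{"dp": [-3,0,13],"spin": 0},{"dp": [-3,0,10],"spin": 0},{"dp": [-1,0,3],"spin": 0},{"dp": [0,0,0],"spin": 0}])

```text
clock: 23.57
position: [0.6252, 0.2719, 0.124]
tcp_rot: [[-0.251, 0.968, -0.027], [0.956, 0.252, 0.152], [0.154, 0.012, -0.988]]
ft_force: [-0.2, -0.1, -0.5]
width: 0.0081
```

```bash
python3 -c "
from h import *
go(FO,FR,32,56,119)"
```

```text
t 23.57 loc [ 36.   67.9 124. ] dp [-12.5  -3.9   3. ] spin 1.5659 tilt [-0.027  0.152] F [-0.2 -0.1 -0.5] w 8.1
```

apply_moves(series=[{"dp": [-3,-1.5,0.5],"spin": 0},{"dp": [-3,-1.5,0.5],"spin": 0},{"dp": [-3,-1,0],"spin": 0},{"dp": [-2,0,0],"spin": 0}])

```text
clock: 23.9
position: [0.6256, 0.2601, 0.1237]
tcp_rot: [[-0.251, 0.968, -0.024], [0.956, 0.252, 0.153], [0.154, 0.016, -0.988]]
ft_force: [-0.9, -0.5, -0.5]
width: 0.0077
```

```bash
python3 -c "
from h import *
go(FO,FR,32,52,119)"
```

```text
t 23.9 loc [ 33.4  56.4 123.7] dp [-5.1 -1.4  4. ] spin 1.5659 tilt [-0.024  0.153] F [-0.9 -0.5 -0.5] w 7.7
```

apply_moves(series=[{"dp": [-1.5,-1,2],"spin": 0},{"dp": [-1,0,1.5],"spin": 0},{"dp": [-1,0,0],"spin": 0}])

```text
clock: 24.15
position: [0.6264, 0.2563, 0.1209]
tcp_rot: [[-0.251, 0.968, -0.021], [0.956, 0.251, 0.154], [0.155, 0.018, -0.988]]
ft_force: [0.1, 1.0, -0.1]
width: 0.0078
```

```bash
python3 -c "
from h import *
go(FO,FR,32,52,119)"
```

```text
t 24.15 loc [ 33.1  52.5 120.9] dp [-0.8 -1.1  1.7] spin 1.5654 tilt [-0.021  0.154] F [ 0.1  1.  -0.1] w 7.8
```

Contact is starting (1 N). I'll continue in small steps.

apply_moves(series=[{"dp": [-1,0,0],"spin": 0},{"dp": [-1,0,0],"spin": 0}])

```text
clock: 24.32
position: [0.6266, 0.2554, 0.1208]
tcp_rot: [[-0.251, 0.968, -0.022], [0.955, 0.251, 0.157], [0.157, 0.019, -0.987]]
ft_force: [-0.1, 3.3, 0.2]
width: 0.0082
```

```bash
python3 -c "
from h import *
go(FO,FR,32,52,119)"
```

```text
t 24.32 loc [ 33.1  51.6 120.8] dp [ 0.1 -1.1  1.8] spin 1.566 tilt [-0.022  0.157] F [-0.1  3.3  0.2] w 8.2
```

apply_moves(series=[{"dp": [-1.5,0,0],"spin": 0},{"dp": [-1,0,0],"spin": 0}])

```text
clock: 24.48
position: [0.6268, 0.2554, 0.1209]
tcp_rot: [[-0.252, 0.967, -0.023], [0.954, 0.253, 0.162], [0.162, 0.019, -0.987]]
ft_force: [-1.7, 3.8, 0.6]
width: 0.0084
```

```bash
python3 -c "
from h import *
go(FO,FR,32,52,119)
planes(snap('side','side17'),(190,160,120,90))"
```

```text
t 24.48 loc [ 33.3  51.5 120.9] dp [ 0.1 -1.3  1.9] spin 1.5678 tilt [-0.023  0.162] F [-1.7  3.8  0.6] w 8.4
plane 50 dz/dx,dz/dy deg [3.2 2.1] centre [ 13.2  -0.4 127.9] min [  2.7 -16.8 124.7] max [ 25.5  14.7 130.2]
```

It no longer moves (3.8 N), so the root is flush on the side rail. I'll withdraw +y, then up and away.

apply_moves(series=[{"dp": [4,0,0],"spin": 0},{"dp": [8,0,0],"spin": 0},{"dp": [6,0,-5],"spin": 0},{"dp": [4,0,-15],"spin": 0},{"dp": [4,0,-20],"spin": 0},{"dp": [4,0,-25],"spin": 0},{"dp": [4,0,-25],"spin": 0},{"dp": [4,0,-20],"spin": 0},{"dp": [0,-20,0],"spin": 0},{"dp": [0,-25,0],"spin": 0},{"dp": [0,-25,0],"spin": 0},{"dp": [0,-25,0],"spin": 0},{"dp": [0,-25,0],"spin": 0},{"dp": [0,-25,0],"spin": 0},{"dp": [0,-20,0],"spin": 0},{"dp": [0,0,0],"spin": 0}])

```text
clock: 25.87
position: [0.4549, 0.2306, 0.2411]
tcp_rot: [[-0.254, 0.967, -0.011], [0.957, 0.252, 0.144], [0.142, 0.026, -0.99]]
ft_force: [-0.8, -0.5, -0.0]
width: 0.0079
```

```bash
python3 - <<'E'
from h import *
go(FO,FR,0,0,200)
t=snap('top','top18'); s=snap('side','side18')
planes(t,(205,110,90,90)); planes(s,(190,160,120,90))
def cr(c,x,y,w,h): return cv2.resize(c['img'][y:y+h,x:x+w,::-1],(400,400),interpolation=cv2.INTER_CUBIC)
cv2.imwrite('pics/c18.png',np.hstack([cr(t,210,115,130,130),cr(s,192,165,160,120)]))
print(np.round(ctrl.sense()['joint_pos'],2))
E
```

```text
t 25.87 loc [-139.2   72.1  241.1] dp [-76.8 138.6  34.1] spin 1.568 tilt [-0.011  0.144] F [-0.8 -0.5 -0. ] w 7.9
plane 122 dz/dx,dz/dy deg [-0.3 -0.4] centre [ 35.5  16.7 128.4] min [  6.9 -22.4 126.8] max [ 57.6  38.2 130.1]
[ 0.38  0.2  -0.2   1.12  0.14  1.7 ]
```

View pics/c18.png

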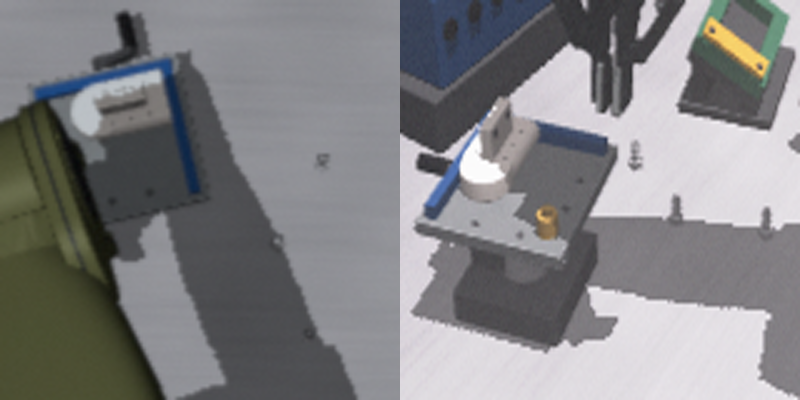

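The casting sits in the rail corner, tang up. The nipples, bushing and crank are all standing in place, and the gripper is clear. Handing in.

```bash
python3 -c "
from rig import ctrl
print(ctrl.sign_off())"
```

```text
the job is handed in; nothing more can be done
None
```

I handed the job in at about 26 s of the 51 s allowed. In my last checks the casting lay tang up and flat in the corner of the two rails, and the gripper was clear of it. The sign-off reports no verdict.

**What I did**
- **Drawing out:** I pushed the tang about 16 mm towards -y, with at most 2.5 N, until the tip showed clear of the lip.
- **Lifting:** I gripped the tang across its 50 mm length instead of the suggested 14 mm. The tool can only point straight down, and this way the pads sat flat despite the 25° lean. I then lifted the casting square to the slope.
- **Placing:** I rolled it flat on the plate with about 10 N, let go, and nudged it against each rail until it stopped, with about 4–5 N.

**What the last checks showed**
- **Height and tilt:** The slab's upper face was at 128.4 mm, where plate plus slab should be 128.5 mm. It was within about 0.5° of level.
- **Flush to the rails:** The final push against the side rail stopped moving at 3.8 N. The last push against the back rail stopped at about 4 N.
- **Bystanders:** In the last pictures the three nipples and the bushing stood upright, and the crank looked unmoved. I did not check the depth gauge, and I checked the mallet only with a picture difference that did not settle it.

**What failed or disagreed**
- **Rail fit:** A top-camera fit, taken before the last push, put the casting 1.6 mm off in both x and y and 0.4° in yaw. The x value would be inside the rail, so I put it down to camera bias. The same fit from the side camera did not converge.
- **Joint 6:** It ran up to its range end (3.141) and the tool tilted up to about 9°. I unwound it before the final push. I don't know whether this counts as passing the range.
- **Side rail brush:** While being lowered, the casting briefly rested on the top of the side rail, with about 4 N.

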